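# Open the safety-capped cleaner bottle in its counter holder

## Robot

A 6-joint arm with a two-finger parallel gripper is mounted at the origin on a cart in front of the work surface, level with it; the furniture and walls round the work are solid. World frame = base frame: x ahead of the robot, y to its left, z up, the work surface at z = 0. Lengths are in mm, angles in rad, forces in N, time in s.
With the tool pointing down it reaches from about 350 to 775 mm from the base axis. Payload 7.3 kg.
Tool frame: the origin (TCP) lies between the finger pads; the fingertips stand 25 mm ahead of it and the grasp point (between the pads) lies 6 mm ahead of it; z points along the fingers, y is the line along which they close (so a half turn about z gives the same grasp; the last joint's range is limited). The gripper opens to 92 mm and grips with 3 to 60 N. Pads are 19 mm wide; open, the fingers measure 130 mm over their backs; the gripper's body (75 mm by 190 mm) begins 47 mm behind the grasp point.
Start: joints at [-1.483, 0.342, 1.524, -0, 1.275, -0.146], TCP at [121.651, -510.732, 212.141] pointing down, gripper open.
Joint ranges: [-2.53, 2.53], [-0.77, 2.02], [0.04, 2.7], [-1, 4.14], [0.28, 2.66], [-3.11, 3.11]. Speed limits (rad/s): [2.57, 2.57, 3.14, 3.14, 3.14, 3.14].

## Interface

Orientations are given as [roll, pitch, yaw] about the fixed x, y, z axes, in that order (R = Rz(yaw) Ry(pitch) Rx(roll)).
In Python, from plant import bot gives the robot as it stands.
- The arm moves only by the tool play_rows, never from a script. Its argument "commands" is a list of rows, each an object of numbers: "x", "y", "z": the shift along the tool's x, y, z in m; "twist": the turn about the tool's z in degrees. In form: [{"x": .., "y": .., "z": .., "twist": ..}, ...]. A call has exactly 8 rows; each row is the pose to reach, as a shift and turn from the pose commanded when the call began, along the tool's axes at that moment; what a row does not reach only later rows make up. A row lasts 1/10 s, in which the tool goes at most 50 mm and 8.59 degrees, less where a joint would pass 70% of its speed; a pose out of reach is approached as far as the arm can. A call with a gripper value outside its range is refused whole. "jaw" is the closure, from 0 (fully open) to 1 (shut), set as the call begins (left out, the last holds). The fingers move at their own pace and stop on an object; the grip force is fixed at half the most. Time passes only in rows, so rows that repeat a pose let the fingers close, or fill a call up. It gives the time, the measured TCP pose, the force, the opening and the grip force at its end, in the units of the state.
- bot.get_obs(): the state, without advancing time (a new reading comes with each control period).
- bot.capture(name): name is "scene" or "top" or "wrist"; returns a dict with "pixels" (420x560x3 uint8, red, green, blue), "fx", "fy", "cx", "cy" (pixels), "eye" and "rotation" of the camera in the world. Camera axes: x right, y down, z forward; pixel columns grow to the right and rows downward; lengths in mm; the calibration is good to about 2 mm. A picture is of the moment at which its call begins. There is no depth.
- bot.close_job(): hands the job in; it is judged then, once.
The state is a dict: "time": time; "joint_positions": joint angles; "dq": joint speeds; "tau": joint torques, N m; "tool_pos": TCP position; "tcp_rot": TCP orientation; "contact_force": force on the tool from outside, world axes, zero at the start; "moment": the same for the moment, N m; "grip_width": finger opening in mm; "finger_force": force on a finger pad.
Only numpy, scipy, OpenCV 4.12 (cv2) and the standard library are available. Lean on these libraries where they do the work, as an engineer would, in place of code of your own. Each camera call takes 0.05 s, during which the arm holds its last target. There are 200 camera calls.

## Task

Open the cleaner bottle that stands in the steel holder: turn the hold-down's knob clockwise (seen from above) until it clicks over and its arm stands clear of the cap, then press the safety cap down, twist it counter-clockwise while pressed until it is free, and lift it straight off. Finish while still holding the cap, upright and in the air about a hand's width above the bottle's mouth, with the hold-down left open and the jigger, glass and tub beside the holder left alone.

Things in the scene. Friction and masses are not known exactly. Their poses are not given: they have to be found in the camera images.
- holder: steel base plate 100 x 235 x 10 mm fixed to the worktop, with a white round bottle (76 mm diameter, cannot turn) and a post with the hold-down. Origin: centre of the underside; y runs along the plate from post to bottle, z up. Bottle axis at x = 0, y = +62.5 mm; post axis at x = 0, y = -62.5 mm. Bottle shoulder: a cone from 76 mm diameter at 64 mm height to 52 mm at 86 mm
- mouth (a point): centre of the bottle's mouth, at the top of its neck, 103 mm above the worktop, hidden under the cap at the start
- cap_center (a point): centre, half-way up, of the round grey ribbed cap, 50 mm diameter, 38 mm high, about 45 g, z its axis. Locked at the start, top 130 mm above the worktop. Pressed down 4.5 to 6 mm (6 is the bottom) it can be turned counter-clockwise; unpressed a tooth blocks it. After 50 degrees it is free, a stop comes at 135, so turn 65 to 90; it is then clear of the neck 25 mm higher
- spring_disc (a joint): how far the sprung disc (20 mm across, on the bottle's mouth inside the cap) is pressed down, m: 0 with the cap locked, about 0.006 with the cap pressed to the bottom, -0.003 with the cap off. It pushes the cap up with about 5 N at 0 and 11 N at the bottom
- knob_grip (a point): point to grip on the hold-down's black bar-shaped knob, on the post's axis, 168 mm above the worktop. The bar is 13 mm thick, 52 mm long and spans 145 to 181 mm above the worktop. The point's y axis runs along the bar, its x axis across its thickness. Below it, in one piece with it, a steel arm 16 mm wide (top at 143 mm) reaches 137 mm along +y, at the start over the cap, 3 mm above it
- hold_down (a joint): angle of the hold-down's knob and arm, rad: 0 with the arm over the cap (as it starts), grows clockwise seen from above, swinging the arm to the holder's +x side; 1.2 is its open stop. A spring resists with up to about 0.15 N m until 0.6 rad and then snaps it on to 1.2, where it stays
- jigger: bystander: steel hourglass measuring cup 46 x 46 x 78 mm, loose, beside the holder; origin at the centre of its underside
- glass_0: bystander: clear drinking glass with a band, 58 x 58 x 82 mm, loose, beside the holder; origin at the centre of its underside
- tub_berries: bystander: small square clear tub 69 x 69 x 75 mm with dark pink contents, loose, behind the holder; origin at the centre of its underside
Mind the look-alikes: they are no part of the job. There is more than one size of the part that bears cap_center; the job needs the largest.

How it is judged (in metres and radians):
On the way, in this order (a step that is already met when the one before it is completed fails the run):
1. the hold-down is clicked over, arm clear of the cap (value of joint hold_down above 1 rad), for 0.2 s.
2. the cap, still locked, is pressed down (z of cap_center in the frame of holder below 0.107 m and angle between the x axis of cap_center and the x axis of holder, either way round below 0.3 rad).
3. the cap is twisted under the tooth while pressed (z of cap_center in the frame of holder below 0.1085 m and angle between the x axis of cap_center and the x axis of holder, either way round above 0.45 rad).
4. the cap is turned free, still on the neck (z of cap_center in the frame of holder below 0.118 m and angle between the x axis of cap_center and the x axis of holder, either way round above 0.8 rad).
At the end, for the whole second after the job is handed in: The cap is held still between the fingers, touching nothing of the holder, upright within 0.3 rad, its centre 50 to 200 mm above the bottle's mouth and within 40 mm of straight above it; the hold-down stands open (beyond 1.0 rad) (z of cap_center in the frame of mouth between 0.05 and 0.2 m and horizontal distance between cap_center and mouth below 0.04 m and angle between cap_center's own z axis and vertical below 0.3 rad and contact force between the fingers and cap above 1 N and contact force between cap and holder below 0.1 N and linear speed of cap below 0.03 m/s and value of joint hold_down above 1 rad); the arm keeps its last pose, push and grip.
It fails at once if a bystander (jigger, glass or tub) is shoved or knocked over (distance of any of jigger, glass_0, tub_berries from where it was at the start of the episode above 0.03 m or angle between any of jigger, glass_0, tub_berries's own z axis and vertical above 0.5 rad).
It also fails if it takes over 45 s, if anything falls off the work surface, if the arm or the gripper's body presses on something with over 40 N, if the wrist force passes 120 N, or if a joint passes its speed limit or range.

## Working session

There is one attempt and no reset: what is moved stays moved. The work goes in short steps, Python scripts to look and compute and a tool call to move; the robot and the scene stay as the last step left them, time stands still between calls to the robot, and variables do not carry over. Pictures are saved under pics/ and viewed, at most 10 in all, crops included, and the job is handed in when it is done.

Besides the shell and the picture viewer there is one more tool, called after "Emit:" by a JSON object that holds its "method" and its "body", one argument or row to a line. play_rows: Moves the arm, as the interface text tells. Its arguments: {"type":"object","properties":{"commands":{"type":"array"},"jaw":{"type":"number"}},"required":["commands"]}

```bash
mkdir -p pics; python3 - <<'E'
from plant import bot
import cv2,numpy as np,pickle
o=bot.get_obs();print(o)
for n in("scene","top"):
    c=bot.capture(n);pickle.dump(c,open(f"pics/{n}.pkl","wb"));cv2.imwrite(f"pics/{n}1.png",c["pixels"][:,:,::-1])
    print({k:np.round(v,3).tolist() for k,v in c.items() if k!="pixels"})
E
```

```text
{'time': 0.0, 'joint_positions': array([-1.48297354e+00,  3.42718011e-01,  1.52504412e+00, -2.84494115e-05,
        1.27541350e+00, -1.46012458e-01]), 'dq': array([ 0.00130598, -0.00038042,  0.00039279,  0.00084784, -0.00022918,
        0.00284931]), 'tau': array([-1.67695100e-03, -4.31242025e+01, -2.44223410e+01,  7.15413317e-02,
        5.57461591e-02, -1.24529652e-04]), 'tool_pos': array([ 121.6143659 , -510.25832435,  211.43797929]), 'tcp_rot': array([-3.14002256e+00, -2.03399860e-04,  2.33843390e-01]), 'contact_force': array([ 0.27080431,  1.67530837, -0.75131261]), 'moment': array([0.01774887, 0.0413123 , 0.0507442 ]), 'finger_force': 0.0, 'grip_width': 91.98565080481517}
{'fx': 464.326, 'fy': 464.326, 'cx': 276.098, 'cy': 210.503, 'eye': [-68.136, 815.396, 667.799], 'rotation': [-2.096, 0.001, -2.51]}
{'fx': 407.384, 'fy': 407.384, 'cx': 277.641, 'cy': 202.003, 'eye': [374.421, 43.879, 943.718], 'rotation': [-2.973, 0.016, -1.553]}
```

View pics/scene1.png

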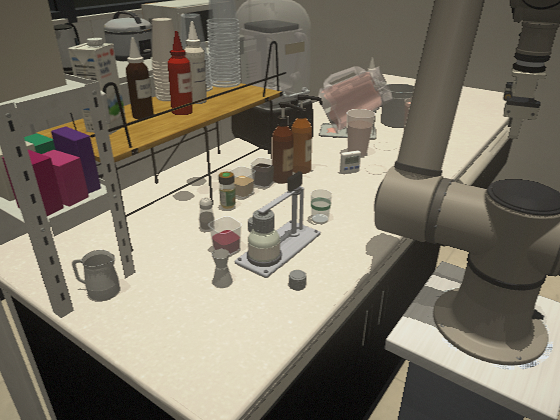

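View pics/top1.png

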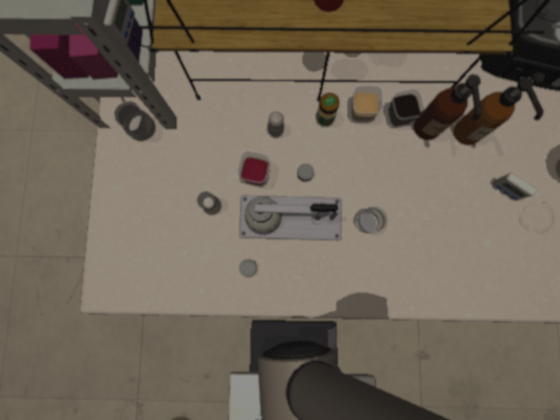

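```bash
cat > h.py <<'E'
import numpy as np,cv2,pickle
from scipy.spatial.transform import Rotation as R
def cam(n): return pickle.load(open(f"pics/{n}.pkl","rb"))
def onz(c,u,v,z):
    d=R.from_euler('xyz',c["rotation"]).apply([(u-c["cx"])/c["fx"],(v-c["cy"])/c["fy"],1]);e=np.array(c["eye"])
    return e+d*(z-e[2])/d[2]
def proj(c,P):
    p=R.from_euler('xyz',c["rotation"]).inv().apply(np.atleast_2d(P)-c["eye"])
    return np.c_[c["fx"]*p[:,0]/p[:,2]+c["cx"],c["fy"]*p[:,1]/p[:,2]+c["cy"]]
E
python3 - <<'E'
from h import *
a=cam("top")["pixels"][180:255,225:395,::-1];b=cam("scene")["pixels"][165:285,185:345,::-1]
a=cv2.resize(a,None,fx=4.7,fy=4.7,interpolation=cv2.INTER_CUBIC);cv2.imwrite("pics/a.png",a)
b=cv2.resize(b,None,fx=5,fy=5,interpolation=cv2.INTER_CUBIC);cv2.imwrite("pics/b.png",b)
E
```

```text
(no output)
```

View pics/a.png

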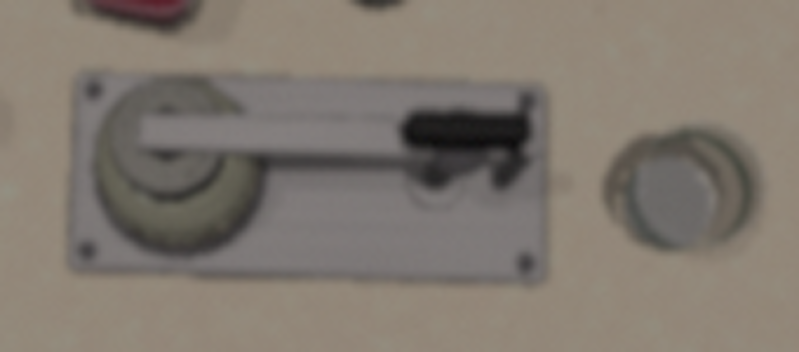

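View pics/b.png

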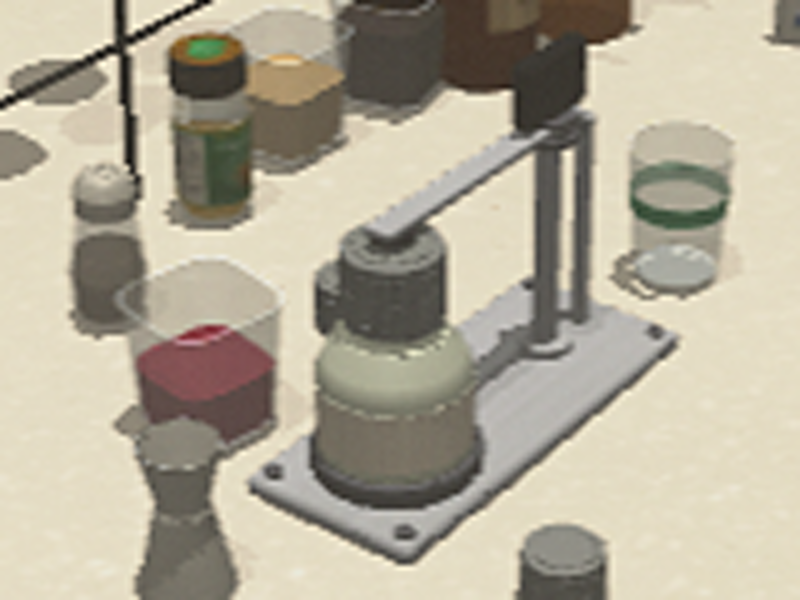

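```bash
python3 - <<'E'
from h import *
from scipy.optimize import least_squares
t,s=cam("top"),cam("scene")
A=lambda u,v:(225+(u+.5)/4.7-.5,180+(v+.5)/4.7-.5)
B=lambda u,v:(185+(u+.5)/5-.5,165+(v+.5)/5-.5)
H=lambda p,P:np.array([p[0],p[1],0])+R.from_euler('z',p[2]).apply(P)
to=[((50,117.5,10),A(76,73)),((50,-117.5,10),A(547,85)),((-50,-117.5,10),A(547,283)),((-50,117.5,10),A(68,271)),((0,-62.5,181),A(466,129))]
so=[((50,117.5,10),B(249,486)),((-50,117.5,10),B(408,558)),((-50,-117.5,10),B(678,340)),((0,62.5,130),B(393,240))]
def res(p,w):
    r=[]
    for c,L,q in((t,to,w&1),(s,so,w&2)):
        if q:
            r.append((proj(c,H(p,np.array([l[0] for l in L],float)))-np.array([l[1] for l in L])).ravel())
    return np.concatenate(r)
for w in(1,2,3):
    f=least_squares(res,[400,50,0],args=(w,),x_scale=[100,100,1]);print(w,f.x.round(3),f.fun.round(1))
    p=f.x
print("knob",H(p,[0,-62.5,168]),"cap",H(p,[0,62.5,111]))
for n,(u,v) in dict(k1=(402,129),k2=(531,129)).items(): print(n,onz(t,*A(u,v),181))
print("jig",onz(t,209,204,78),onz(s,221,283,0),"glass",onz(t,370,220,40),"tub",onz(t,255,171,50))
E
```

```text
1 [ 4.97207e+02  3.17930e+01 -1.10000e-02] [-0.5 -0.3  0.2 -0.3  0.1  0.7 -0.7  0.4  0.7 -0.5]
2 [ 4.94505e+02  3.51270e+01 -1.00000e-03] [-1.2 -0.9  0.5  0.2  0.7 -1.3  0.   1.7]
3 [ 4.96534e+02  3.23460e+01 -7.00000e-03] [-0.8  0.2 -0.1 -0.2 -0.1  0.8 -0.8  0.9  0.4 -0.3 -1.2 -1.9  0.2 -0.8
  0.8 -1.9 -0.1  0.9]
knob [496.10987073 -30.15248572 168.        ] cap [496.95715309  94.8446427  111.        ]
k1 [495.08798976  -3.63450734 181.        ]
k2 [495.85975818 -55.46985145 181.        ]
jig [514.81011295 208.14113227  78.        ] [521.35365306 222.57590482   0.        ] glass [ 490.20678669 -145.60449874   40.        ] tub [596.32291928 112.81095852  50.        ]
```

Emit:
{"method": "play_rows", "body": {
  "commands": [
    {"x": 0.036,"y": -0.0285,"z": -0.01,"twist": -5.75},
    {"x": 0.072,"y": -0.057,"z": -0.02,"twist": -11.5},
    {"x": 0.107,"y": -0.0855,"z": -0.03,"twist": -17.25},
    {"x": 0.143,"y": -0.114,"z": -0.04,"twist": -23},
    {"x": 0.179,"y": -0.1425,"z": -0.04,"twist": -28.75},
    {"x": 0.215,"y": -0.171,"z": -0.04,"twist": -34.5},
    {"x": 0.25,"y": -0.2,"z": -0.04,"twist": -40.25},
    {"x": 0.286,"y": -0.228,"z": -0.04,"twist": -46}
  ],
  "jaw": 0.3
}}

```text
time: 0.9
tool_pos: [347.6, -220.9, 252.1]
tcp_rot: [-3.142, 0.0, 1.04]
contact_force: [0.7, 0.5, 0.2]
grip_width: 64.1
finger_force: 0.0
```

Emit:
{"method": "play_rows", "body": {
  "commands": [
    {"x": 0.045,"y": 0.006,"z": 0.0,"twist": -5},
    {"x": 0.09,"y": 0.012,"z": 0.0,"twist": -10},
    {"x": 0.135,"y": 0.018,"z": 0.005,"twist": -15},
    {"x": 0.18,"y": 0.024,"z": 0.01,"twist": -20},
    {"x": 0.22,"y": 0.028,"z": 0.015,"twist": -25},
    {"x": 0.241,"y": 0.031,"z": 0.017,"twist": -30},
    {"x": 0.241,"y": 0.031,"z": 0.017,"twist": -30},
    {"x": 0.241,"y": 0.031,"z": 0.017,"twist": -30}
  ]
}}

```text
time: 1.7
tool_pos: [496.0, -31.0, 234.6]
tcp_rot: [-3.14, 0.0, 1.56]
contact_force: [-0.9, -0.8, 0.1]
grip_width: 64.1
finger_force: 0.0
```

```bash
python3 - <<'E'
from h import *
from plant import bot
o=bot.get_obs();print(o["time"],o["tool_pos"],o["tcp_rot"],o["joint_positions"].round(2),o["contact_force"])
c=bot.capture("wrist");pickle.dump(c,open("pics/wrist.pkl","wb"));cv2.imwrite("pics/w1.png",c["pixels"][:,:,::-1])
print(c["eye"],c["rotation"])
for p in([496.1,-30.2,181],[496,-4,181],[496,-56,181],[497,94.8,130]):print(proj(c,p))
E
```

```text
1.7 [495.97427336 -31.04729537 234.6456085 ] [-3.14019969e+00  2.73880735e-04  1.55952912e+00] [-0.22  0.27  1.56 -0.    1.31 -0.21] [-0.94578042 -0.82468086  0.13310785]
[496.65125117  46.47930265 407.63356936] [ 2.84815550e+00 -1.36653942e-04 -1.10582062e-02]
[[270.67239994 217.15087866]]
[[270.1451051  182.81489471]]
[[270.90225864 248.90312052]]
[[270.03227506  45.6865103 ]]
```

View pics/w1.png

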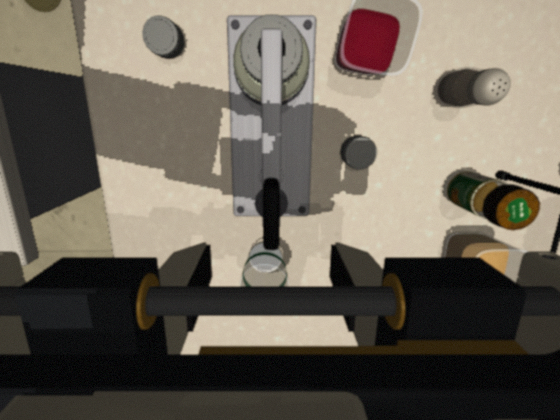

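Emit:
{"method": "play_rows", "body": {
  "commands": [
    {"x": 0.001,"z": 0.02},
    {"x": 0.001,"z": 0.04},
    {"x": 0.001,"z": 0.055},
    {"x": 0.001,"z": 0.061},
    {"x": 0.001,"z": 0.061},
    {"x": 0.001,"z": 0.061},
    {"x": 0.001,"z": 0.061},
    {"x": 0.001,"z": 0.061}
  ]
}}

```text
invalid input at $.commands[0]: expected keys x, y, z, twist
```

Emit:
{"method": "play_rows", "body": {
  "commands": [
    {"z": 0},
    {"z": 0},
    {"z": 0},
    {"z": 0},
    {"z": 0},
    {"z": 0},
    {"z": 0},
    {"z": 0}
  ],
  "jaw": 1
}}

```text
invalid input at $.commands[0]: expected keys x, y, z, twist
```

Emit:
{"method": "play_rows", "body": {
  "commands": [
    {"x": 0.001,"y": 0,"z": 0.02,"twist": 0},
    {"x": 0.001,"y": 0,"z": 0.04,"twist": 0},
    {"x": 0.001,"y": 0,"z": 0.055,"twist": 0},
    {"x": 0.001,"y": 0,"z": 0.061,"twist": 0},
    {"x": 0.001,"y": 0,"z": 0.061,"twist": 0},
    {"x": 0.001,"y": 0,"z": 0.061,"twist": 0},
    {"x": 0.001,"y": 0,"z": 0.061,"twist": 0},
    {"x": 0.001,"y": 0,"z": 0.061,"twist": 0}
  ]
}}

```text
time: 2.55
tool_pos: [496.8, -30.2, 174.8]
tcp_rot: [3.14, 0.0, 1.56]
contact_force: [0.7, -0.8, 0.6]
grip_width: 64.2
finger_force: 0.0
```

Emit:
{"method": "play_rows", "body": {
  "commands": [
    {"x": 0,"y": 0,"z": 0,"twist": 0},
    {"x": 0,"y": 0,"z": 0,"twist": 0},
    {"x": 0,"y": 0,"z": 0,"twist": 0},
    {"x": 0,"y": 0,"z": 0,"twist": 0},
    {"x": 0,"y": 0,"z": 0,"twist": 0},
    {"x": 0,"y": 0,"z": 0,"twist": 0},
    {"x": 0,"y": 0,"z": 0,"twist": 0},
    {"x": 0,"y": 0,"z": 0,"twist": 0}
  ],
  "jaw": 1
}}

```text
time: 3.35
tool_pos: [496.4, -30.0, 174.1]
tcp_rot: [-3.142, 0.0, 1.56]
contact_force: [-0.8, -0.3, 0.2]
grip_width: 4.8
finger_force: 0.0
```

```bash
python3 - <<'E'
from h import *
from plant import bot
o=bot.get_obs();print(o["time"],o["tool_pos"],o["grip_width"],o["finger_force"],o["contact_force"],o["moment"])
c=bot.capture("wrist");s=bot.capture("scene")["pixels"][165:285,185:345]
im=np.vstack([c["pixels"][:,:,::-1][100:330],cv2.resize(s,(560,420))[:,:,::-1][:340]])
cv2.imwrite("pics/w2.png",im)
E
```

```text
3.35 [496.42079225 -30.04943791 174.06978433] 4.812443563236857 0.0 [-0.76763033 -0.30906683  0.24098406] [-0.03202012 -0.16936547 -0.00827804]
```

View pics/w2.png

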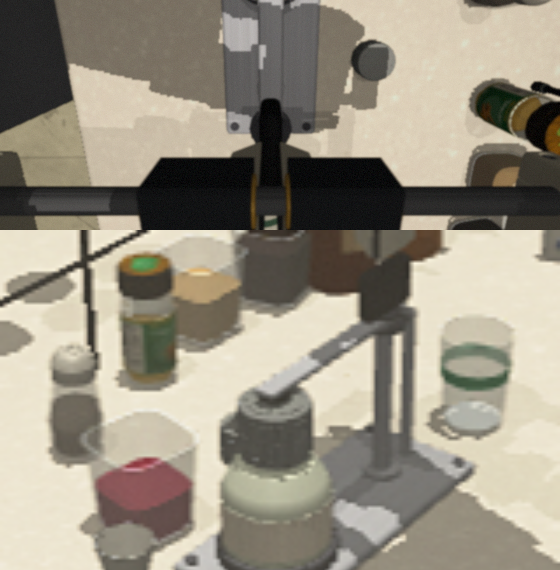

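```bash
python3 - <<'E'
from h import *
from plant import bot
o=bot.get_obs()
cs={n:bot.capture(n) for n in("wrist","scene")}
for n,c in cs.items():
    pickle.dump(c,open(f"pics/{n}2.pkl","wb"))
    print(n,"tcp,tip",proj(c,[[496,-30,174],[496,-30,149],[496,-30,215]]).round(0).tolist())
    print("bar top, front/back; bottom front",proj(c,[[496,-4,181],[496,-56,181],[496,-4,145]]).round(0).tolist())
u,v=proj(cs["wrist"],[[496,-30,174]])[0]
a=cs["wrist"]["pixels"][150:350,180:360,::-1];a=cv2.resize(a,(540,600),interpolation=cv2.INTER_CUBIC)
b=cs["scene"]["pixels"][130:250,250:302,::-1];b=cv2.resize(b,(260,600),interpolation=cv2.INTER_CUBIC)
cv2.imwrite("pics/w3.png",np.clip(np.hstack([a,b])*1.6,0,255).astype(np.uint8))
E
```

```text
wrist tcp,tip [[270.0, 248.0], [270.0, 232.0], [270.0, 284.0]]
bar top, front/back; bottom front [[269.0, 209.0], [270.0, 293.0], [269.0, 193.0]]
scene tcp,tip [[295.0, 177.0], [294.0, 186.0], [295.0, 161.0]]
bar top, front/back; bottom front [[288.0, 178.0], [301.0, 171.0], [288.0, 192.0]]
```

View pics/w3.png

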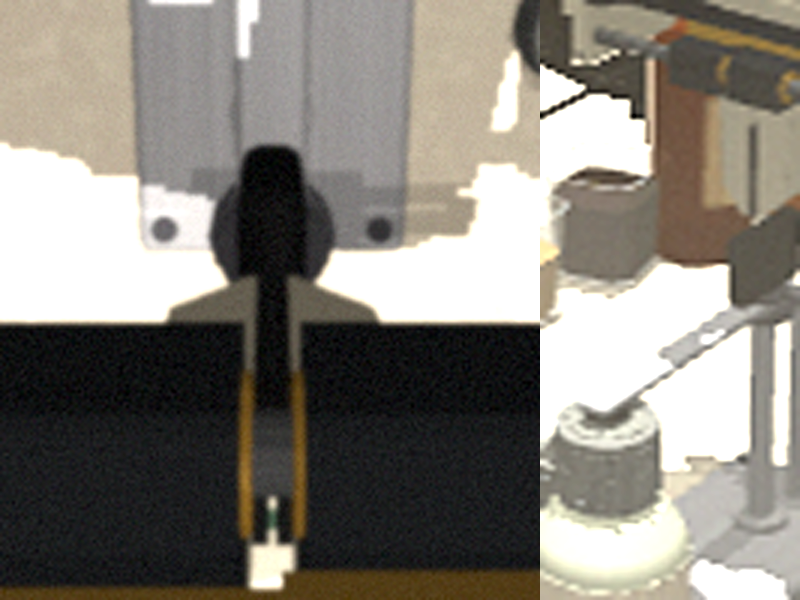

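```bash
python3 - <<'E'
from h import *
for n,pts in(("wrist",[(212,245),(330,245)]),("wrist2",[(266,243),(276,243)])):
    c=cam(n);print(c["fx"],c["eye"],c["rotation"])
    for z in (150,160,170,180,190,200,210,220,230,240,250): print(z,[onz(c,*p,z)[:2].round(1).tolist() for p in pts])
s=cam("scene2")
for z in(150,170,190,210): print(z,proj(s,[[496,-20.5,z],[496,-39,z]]).round(1).tolist())
E
```

```text
320.21136536634134 [496.65125117  46.47930265 407.63356936] [ 2.84815550e+00 -1.36653942e-04 -1.10582062e-02]
150 [[444.6, -65.7], [547.5, -66.9]]
160 [[446.6, -61.4], [545.5, -62.5]]
170 [[448.6, -57.0], [543.5, -58.1]]
180 [[450.7, -52.7], [541.6, -53.7]]
190 [[452.7, -48.3], [539.6, -49.3]]
200 [[454.7, -44.0], [537.6, -44.9]]
210 [[456.7, -39.6], [535.6, -40.5]]
220 [[458.7, -35.3], [533.7, -36.1]]
230 [[460.8, -30.9], [531.7, -31.7]]
240 [[462.8, -26.5], [529.7, -27.3]]
250 [[464.8, -22.2], [527.8, -22.9]]
320.21136536634134 [496.82718373  47.46032261 347.08920105] [ 2.84835269e+00 -1.50408103e-03 -1.03839642e-02]
150 [[493.4, -37.3], [500.0, -37.4]]
160 [[493.5, -33.0], [499.9, -33.1]]
170 [[493.7, -28.7], [499.7, -28.8]]
180 [[493.9, -24.4], [499.5, -24.5]]
190 [[494.1, -20.1], [499.4, -20.2]]
200 [[494.2, -15.8], [499.2, -15.9]]
210 [[494.4, -11.5], [499.1, -11.6]]
220 [[494.6, -7.2], [498.9, -7.2]]
230 [[494.8, -2.9], [498.7, -2.9]]
240 [[494.9, 1.4], [498.6, 1.4]]
250 [[495.1, 5.7], [498.4, 5.7]]
150 [[292.2, 187.2], [296.4, 184.4]]
170 [[292.3, 179.8], [296.6, 177.1]]
190 [[292.5, 172.3], [296.8, 169.6]]
210 [[292.6, 164.6], [297.0, 162.1]]
```

The wrist view shows the fingers are closed above the bar, at about 190 mm. The real fingertips sit about 40 mm higher than the reported TCP implies. I'll open the gripper and go lower, watching the force.

Emit:
{"method": "play_rows", "body": {
  "commands": [
    {"x": 0,"y": 0,"z": 0,"twist": 0},
    {"x": 0,"y": 0,"z": 0,"twist": 0},
    {"x": 0,"y": 0,"z": 0,"twist": 0},
    {"x": 0,"y": 0,"z": 0,"twist": 0},
    {"x": 0,"y": 0,"z": 0,"twist": 0},
    {"x": 0,"y": 0,"z": 0.01,"twist": 0},
    {"x": 0,"y": 0,"z": 0.02,"twist": 0},
    {"x": 0,"y": 0,"z": 0.03,"twist": 0}
  ],
  "jaw": 0.5
}}

```text
time: 4.35
tool_pos: [496.1, -30.0, 142.9]
tcp_rot: [-3.141, -0.0, 1.56]
contact_force: [0.2, -0.2, 1.0]
grip_width: 45.9
finger_force: 0.0
```

```bash
python3 - <<'E'
from h import *
from plant import bot
o=bot.get_obs();print(o["tool_pos"],o["grip_width"],o["contact_force"])
cs={n:bot.capture(n) for n in("wrist","scene")}
for n,c in cs.items(): pickle.dump(c,open(f"pics/{n}3.pkl","wb"))
a=cs["wrist"]["pixels"][150:350,180:360,::-1];a=cv2.resize(a,(540,600),interpolation=cv2.INTER_CUBIC)
b=cs["scene"]["pixels"][130:250,250:302,::-1];b=cv2.resize(b,(260,600),interpolation=cv2.INTER_CUBIC)
cv2.imwrite("pics/w4.png",np.clip(np.hstack([a,b])*1.6,0,255).astype(np.uint8))
E
```

```text
[496.05530417 -29.9620677  142.86115018] 45.9496645285976 [ 0.15456626 -0.16015726  1.0279905 ]
```

View pics/w4.png

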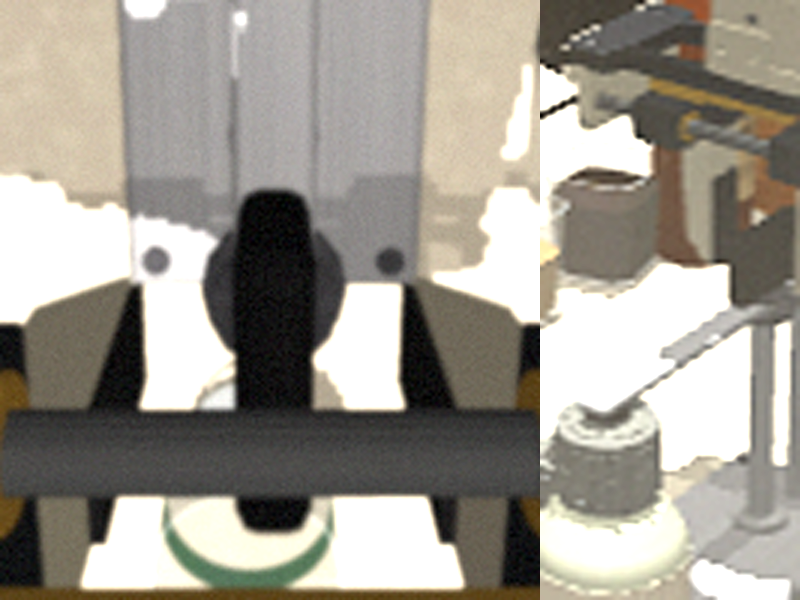

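Emit:
{"method": "play_rows", "body": {
  "commands": [
    {"x": 0,"y": 0,"z": 0.006,"twist": 0},
    {"x": 0,"y": 0,"z": 0.006,"twist": 0},
    {"x": 0,"y": 0,"z": 0.006,"twist": 0},
    {"x": 0,"y": 0,"z": 0.006,"twist": 0},
    {"x": 0,"y": 0,"z": 0.006,"twist": 0},
    {"x": 0,"y": 0,"z": 0.006,"twist": 0},
    {"x": 0,"y": 0,"z": 0.006,"twist": 0},
    {"x": 0,"y": 0,"z": 0.006,"twist": 0}
  ],
  "jaw": 1
}}

```text
time: 5.25
tool_pos: [496.4, -30.1, 138.4]
tcp_rot: [3.141, 0.0, 1.56]
contact_force: [-1.4, 0.5, 3.6]
grip_width: 12.9
finger_force: 30.0
```

Emit:
{"method": "play_rows", "body": {
  "commands": [
    {"x": 0,"y": 0,"z": 0,"twist": 5},
    {"x": 0,"y": 0,"z": 0,"twist": 10},
    {"x": 0,"y": 0,"z": 0,"twist": 15},
    {"x": 0,"y": 0,"z": 0,"twist": 20},
    {"x": 0,"y": 0,"z": 0,"twist": 25},
    {"x": 0,"y": 0,"z": 0,"twist": 30},
    {"x": 0,"y": 0,"z": 0,"twist": 35},
    {"x": 0,"y": 0,"z": 0,"twist": 40}
  ]
}}

```text
time: 6.05
tool_pos: [497.3, -30.4, 138.4]
tcp_rot: [3.14, -0.001, 0.859]
contact_force: [1.7, -1.7, 1.7]
grip_width: 13.0
finger_force: 30.0
```

Emit:
{"method": "play_rows", "body": {
  "commands": [
    {"x": 0,"y": 0,"z": 0,"twist": 5},
    {"x": 0,"y": 0,"z": 0,"twist": 10},
    {"x": 0,"y": 0,"z": 0,"twist": 15},
    {"x": 0,"y": 0,"z": 0,"twist": 20},
    {"x": 0,"y": 0,"z": 0,"twist": 25},
    {"x": 0,"y": 0,"z": 0,"twist": 28},
    {"x": 0,"y": 0,"z": 0,"twist": 28},
    {"x": 0,"y": 0,"z": 0,"twist": 28}
  ]
}}

```text
time: 6.85
tool_pos: [497.6, -31.0, 138.4]
tcp_rot: [3.139, -0.002, 0.374]
contact_force: [3.8, -4.4, 0.2]
grip_width: 12.8
finger_force: 30.0
```

```bash
python3 - <<'E'
from plant import bot
o=bot.get_obs();print(o["tool_pos"],o["tcp_rot"],o["grip_width"],o["finger_force"],o["contact_force"],o["moment"],o["joint_positions"])
E
```

```text
[497.63563498 -30.97534683 138.39664146] [ 3.13917341e+00 -1.86716287e-03  3.74262648e-01] 12.77803762022964 30.010721683502197 [ 3.83230057 -4.42135348  0.15892682] [-0.62392803 -0.29348403 -0.15296777] [-2.15343650e-01  3.67695429e-01  1.70758341e+00 -1.11276185e-03
  1.06341698e+00  9.81731557e-01]
```

Emit:
{"method": "play_rows", "body": {
  "commands": [
    {"x": 0,"y": 0,"z": 0,"twist": 0},
    {"x": 0,"y": 0,"z": 0,"twist": 0},
    {"x": 0,"y": 0,"z": 0,"twist": 0},
    {"x": 0,"y": 0,"z": -0.01,"twist": 0},
    {"x": 0,"y": 0,"z": -0.03,"twist": 0},
    {"x": 0,"y": 0,"z": -0.05,"twist": 0},
    {"x": 0,"y": 0,"z": -0.065,"twist": 0},
    {"x": 0,"y": 0,"z": -0.07,"twist": 0}
  ],
  "jaw": 0.3
}}

```text
time: 7.65
tool_pos: [497.3, -30.1, 210.3]
tcp_rot: [3.14, -0.003, 0.374]
contact_force: [-0.9, -0.6, -0.8]
grip_width: 63.8
finger_force: 0.0
```

Emit:
{"method": "play_rows", "body": {
  "commands": [
    {"x": 0.012,"y": -0.029,"z": 0,"twist": -6},
    {"x": 0.023,"y": -0.058,"z": 0,"twist": -12},
    {"x": 0.035,"y": -0.087,"z": 0,"twist": -18},
    {"x": 0.046,"y": -0.116,"z": 0,"twist": -24},
    {"x": 0.046,"y": -0.116,"z": 0,"twist": -29},
    {"x": 0.046,"y": -0.116,"z": 0,"twist": -29},
    {"x": 0.046,"y": -0.116,"z": 0,"twist": -29},
    {"x": 0.046,"y": -0.116,"z": 0,"twist": -29}
  ],
  "jaw": 0.2
}}

```text
time: 8.45
tool_pos: [496.9, 94.2, 208.0]
tcp_rot: [-3.142, 0.0, 0.877]
contact_force: [-0.4, 0.2, -1.1]
grip_width: 73.8
finger_force: 0.0
```

```bash
python3 - <<'E'
from h import *
from plant import bot
o=bot.get_obs();print(o["tool_pos"],o["tcp_rot"],o["grip_width"],o["contact_force"])
c=bot.capture("wrist");t=bot.capture("top");pickle.dump(c,open("pics/wrist5.pkl","wb"));pickle.dump(t,open("pics/top5.pkl","wb"))
for P in([497.5,94.5,130],[497.5,94.5,92]):print(proj(c,P))
print(proj(t,[497.5,94.5,130]))
b=cv2.resize(t["pixels"][150:260,230:350],(240,220))
im=np.zeros((420,800,3),np.uint8);im[:,:560]=c["pixels"];im[:220,560:]=b
cv2.imwrite("pics/w5.png",np.clip(im[:,:,::-1]*1.4,0,255).astype(np.uint8))
E
```

```text
[496.92332615  94.23581556 208.01352027] [-3.14150080e+00  2.74289559e-04  8.76995304e-01] 73.80200299085642 [-0.35341497  0.18430816 -1.09167499]
[[270.10403788 208.1108034 ]]
[[270.07423953 196.19567473]]
[[259.95675274 209.07994287]]
```

View pics/w5.png

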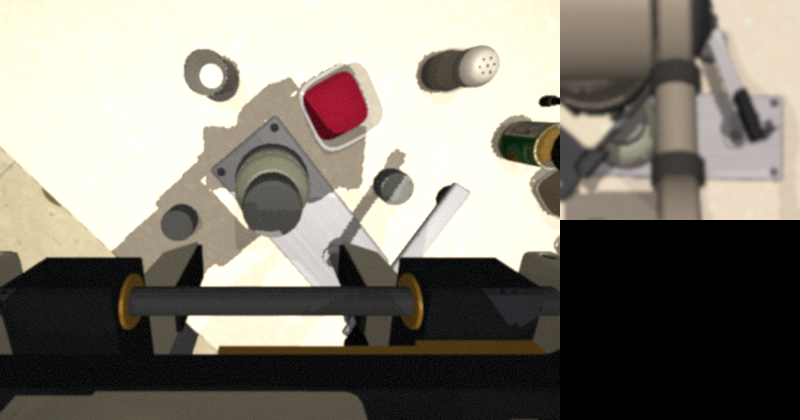

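Emit:
{"method": "play_rows", "body": {
  "commands": [
    {"x": 0,"y": 0.001,"z": 0.025,"twist": 0},
    {"x": 0,"y": 0.001,"z": 0.05,"twist": 0},
    {"x": 0,"y": 0.001,"z": 0.075,"twist": 0},
    {"x": 0,"y": 0.001,"z": 0.095,"twist": 0},
    {"x": 0,"y": 0.001,"z": 0.11,"twist": 0},
    {"x": 0,"y": 0.001,"z": 0.12,"twist": 0},
    {"x": 0,"y": 0.001,"z": 0.123,"twist": 0},
    {"x": 0,"y": 0.001,"z": 0.123,"twist": 0}
  ]
}}

```text
time: 9.35
tool_pos: [497.8, 93.9, 85.1]
tcp_rot: [-3.142, 0.0, 0.879]
contact_force: [-0.3, -1.0, -0.2]
grip_width: 73.5
finger_force: 0.0
```

Emit:
{"method": "play_rows", "body": {
  "commands": [
    {"x": 0,"y": 0,"z": 0,"twist": 0},
    {"x": 0,"y": 0,"z": 0,"twist": 0},
    {"x": 0,"y": 0,"z": 0,"twist": 0},
    {"x": 0,"y": 0,"z": 0,"twist": 0},
    {"x": 0,"y": 0,"z": 0,"twist": 0},
    {"x": 0,"y": 0,"z": 0,"twist": 0},
    {"x": 0,"y": 0,"z": 0,"twist": 0},
    {"x": 0,"y": 0,"z": 0,"twist": 0}
  ],
  "jaw": 1
}}

```text
time: 10.15
tool_pos: [498.1, 94.1, 85.4]
tcp_rot: [3.141, -0.0, 0.88]
contact_force: [0.5, 0.2, 4.6]
grip_width: 49.2
finger_force: 30.0
```

Emit:
{"method": "play_rows", "body": {
  "commands": [
    {"x": 0,"y": 0,"z": 0.001,"twist": 0},
    {"x": 0,"y": 0,"z": 0.002,"twist": 0},
    {"x": 0,"y": 0,"z": 0.003,"twist": 0},
    {"x": 0,"y": 0,"z": 0.004,"twist": 0},
    {"x": 0,"y": 0,"z": 0.005,"twist": 0},
    {"x": 0,"y": 0,"z": 0.006,"twist": 0},
    {"x": 0,"y": 0,"z": 0.006,"twist": 0},
    {"x": 0,"y": 0,"z": 0.006,"twist": 0}
  ]
}}

```text
time: 10.95
tool_pos: [498.1, 94.1, 79.8]
tcp_rot: [3.141, -0.001, 0.88]
contact_force: [-0.7, -0.0, 9.7]
grip_width: 49.5
finger_force: 30.0
```

Emit:
{"method": "play_rows", "body": {
  "commands": [
    {"x": 0,"y": 0,"z": 0.0005,"twist": 0},
    {"x": 0,"y": 0,"z": 0.001,"twist": 0},
    {"x": 0,"y": 0,"z": 0.0015,"twist": 0},
    {"x": 0,"y": 0,"z": 0.002,"twist": 0},
    {"x": 0,"y": 0,"z": 0.002,"twist": 0},
    {"x": 0,"y": 0,"z": 0.002,"twist": 0},
    {"x": 0,"y": 0,"z": 0.002,"twist": 0},
    {"x": 0,"y": 0,"z": 0.002,"twist": 0}
  ]
}}

```text
time: 11.75
tool_pos: [498.2, 94.1, 79.4]
tcp_rot: [3.14, -0.001, 0.88]
contact_force: [-6.3, -1.5, 24.0]
grip_width: 49.7
finger_force: 30.0
```

Emit:
{"method": "play_rows", "body": {
  "commands": [
    {"x": 0,"y": 0,"z": -0.001,"twist": 0},
    {"x": 0,"y": 0,"z": -0.001,"twist": -5},
    {"x": 0,"y": 0,"z": -0.001,"twist": -10},
    {"x": 0,"y": 0,"z": -0.001,"twist": -15},
    {"x": 0,"y": 0,"z": -0.001,"twist": -20},
    {"x": 0,"y": 0,"z": -0.001,"twist": -25},
    {"x": 0,"y": 0,"z": -0.001,"twist": -30},
    {"x": 0,"y": 0,"z": -0.001,"twist": -35}
  ]
}}

```text
time: 12.55
tool_pos: [498.9, 94.5, 79.5]
tcp_rot: [3.138, -0.001, 1.494]
contact_force: [-1.3, 0.9, 13.9]
grip_width: 49.6
finger_force: 30.0
```

```bash
python3 - <<'E'
from plant import bot
o=bot.get_obs();print(o["tool_pos"],o["tcp_rot"],o["contact_force"],o["moment"],o["grip_width"])
E
```

```text
[498.91409317  94.52648423  79.54398707] [ 3.13832578e+00 -8.97394868e-04  1.49380709e+00] [-1.27837068  0.89075073 13.85878719] [ 0.22059196  0.08647583 -0.07570823] 49.572300043090365
```

Emit:
{"method": "play_rows", "body": {
  "commands": [
    {"x": 0,"y": 0,"z": 0,"twist": -6},
    {"x": 0,"y": 0,"z": 0,"twist": -12},
    {"x": 0,"y": 0,"z": 0,"twist": -18},
    {"x": 0,"y": 0,"z": 0,"twist": -24},
    {"x": 0,"y": 0,"z": 0,"twist": -30},
    {"x": 0,"y": 0,"z": 0,"twist": -36},
    {"x": 0,"y": 0,"z": 0,"twist": -42},
    {"x": 0,"y": 0,"z": 0,"twist": -45}
  ]
}}

```text
time: 13.35
tool_pos: [498.8, 94.5, 79.5]
tcp_rot: [3.139, 0.002, 2.279]
contact_force: [-1.7, 0.4, 13.9]
grip_width: 49.2
finger_force: 30.0
```

Emit:
{"method": "play_rows", "body": {
  "commands": [
    {"x": 0,"y": 0,"z": 0,"twist": 0},
    {"x": 0,"y": 0,"z": -0.002,"twist": 0},
    {"x": 0,"y": 0,"z": -0.004,"twist": 0},
    {"x": 0,"y": 0,"z": -0.006,"twist": 0},
    {"x": 0,"y": 0,"z": -0.008,"twist": 0},
    {"x": 0,"y": 0,"z": -0.01,"twist": 0},
    {"x": 0,"y": 0,"z": -0.012,"twist": 0},
    {"x": 0,"y": 0,"z": -0.012,"twist": 0}
  ]
}}

```text
time: 14.15
tool_pos: [496.9, 94.0, 89.7]
tcp_rot: [-3.14, -0.001, 2.276]
contact_force: [0.2, 0.2, -0.6]
grip_width: 49.4
finger_force: 30.0
```

Emit:
{"method": "play_rows", "body": {
  "commands": [
    {"x": 0,"y": 0,"z": -0.01,"twist": 0},
    {"x": 0,"y": 0,"z": -0.02,"twist": 0},
    {"x": 0,"y": 0,"z": -0.03,"twist": 0},
    {"x": 0,"y": 0,"z": -0.045,"twist": 0},
    {"x": 0,"y": 0,"z": -0.06,"twist": 0},
    {"x": 0,"y": 0,"z": -0.075,"twist": 0},
    {"x": 0,"y": 0,"z": -0.085,"twist": 0},
    {"x": 0,"y": 0,"z": -0.09,"twist": 0}
  ]
}}

```text
time: 14.95
tool_pos: [498.1, 94.1, 181.5]
tcp_rot: [3.14, 0.001, 2.276]
contact_force: [0.0, -0.7, -0.5]
grip_width: 49.4
finger_force: 30.0
```

Emit:
{"method": "play_rows", "body": {
  "commands": [
    {"x": 0,"y": 0,"z": 0,"twist": 0},
    {"x": 0,"y": 0,"z": 0,"twist": 0},
    {"x": 0,"y": 0,"z": 0,"twist": 0},
    {"x": 0,"y": 0,"z": 0,"twist": 0},
    {"x": 0,"y": 0,"z": 0,"twist": 0},
    {"x": 0,"y": 0,"z": 0,"twist": 0},
    {"x": 0,"y": 0,"z": 0,"twist": 0},
    {"x": 0,"y": 0,"z": 0,"twist": 0}
  ]
}}

```text
time: 15.75
tool_pos: [497.7, 94.1, 180.1]
tcp_rot: [-3.142, 0.0, 2.276]
contact_force: [0.1, 0.2, 0.4]
grip_width: 49.3
finger_force: 30.0
```

```bash
python3 - <<'E'
from h import *
from plant import bot
o=bot.get_obs();print(o["tool_pos"],o["grip_width"],o["finger_force"],o["contact_force"])
c=bot.capture("scene")
print(proj(c,[[497.5,94.5,103],[497.5,94.5,203]]))
b=cv2.resize(c["pixels"][120:285,170:345],None,fx=3.4,fy=3.4)
cv2.imwrite("pics/w6.png",np.clip(b[:,:,::-1]*1.2,0,255).astype(np.uint8))
E
```

```text
[497.73390581  94.13278922 180.0849866 ] 49.265487755925115 29.999978426640155 [0.08869619 0.17964399 0.43400997]
[[263.2142844  223.43824966]
 [262.52125742 184.88444129]]
```

View pics/w6.png

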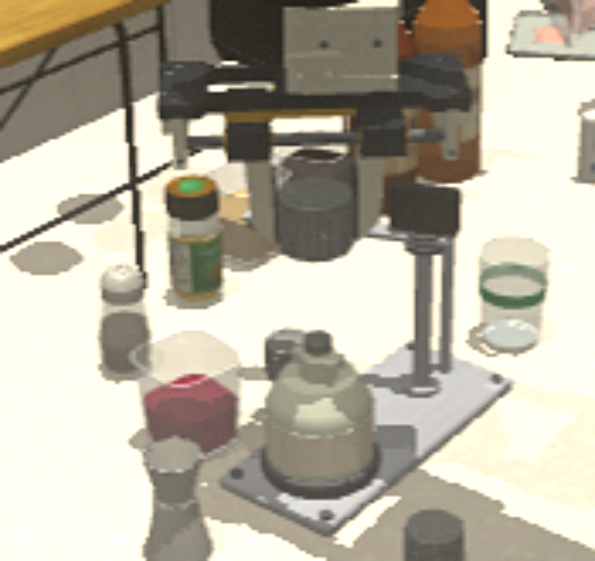

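The cap is upright in the fingers at about (315, 218) in the crop, straight above the bare mouth at about (318, 350). The hold-down is open, and the jigger, glass and tub are still in place.

```bash
python3 -c "
from plant import bot
print(bot.close_job())"
```

```text
the job is handed in; nothing more can be done
None
```

The job is handed in: the hold-down is clicked open, and the cap was pressed, twisted about 80° and lifted off; it is held upright roughly 100 mm above the mouth, with the jigger, glass and tub untouched (the hand-in returned no verdict).

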